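# Present the screw tin's label to the code reader

### The job

First clear the mallet off the code reader's pad and lay it down on the bench, clear of the reader. Then stand the lying tin up on its base (lid on top) and let go of it, take it afresh from above, and set it gently upright in the middle of the reader's round pad with the middle of its paper label facing squarely into the reader's window. Leave the drill, bit case, square and saucer where they are.

Things in the scene. Friction and masses are not known exactly. Their poses are not given: they have to be found in the camera images.
- reader: Code reader, fixed: grey base plate 180 x 100 mm, 10 mm thick, with an upright grey block at one end, top 160 mm above the bench; a dark window in the block looks over the plate. Origin: on the bench under the centre of the round pad; x points level from pad to window, z up. Plate from x = -50 to 130 mm; block from x = 70 to 130 mm, y +-45 mm.
- reader_pad (a point): Centre of the round black pad (72 mm across, flat) on the plate's top face, 10 mm above the bench. Axes as the reader.
- reader_window (a point): Middle of the reader's window face, 69 mm from the pad centre along the reader's x, 75 mm above the bench.
- cradle: Low wooden cradle fixed to the bench, in which the tin lies at the start: base 110 x 64 x 6 mm with two ribs along x, 10 mm wide and 5 mm high, centred 22 mm either side. Origin: centre of its underside; x along the ribs, z up. The lying tin's axis is 34 mm above the bench.
- tin: Plain steel screw tin, a cylinder 56 mm in diameter and 130 mm tall, about 0.3 kg, with a rimmed lid and a dark tab on the lid that points over the label. Origin: centre of its base; z along its axis to the lid, x out through the middle of the label. It starts lying in the cradle, label up, lid towards the robot's left.
- tin_label (a point): Middle of the white paper label with black bars on the tin's side: 28.5 mm from the axis along the tin's x, 58 mm above the base. The label is 76 mm high and spans 45 degrees either side of its middle.
- mallet: Small wooden mallet lying flat, 0.22 kg, 180 mm long. Head: block 50 mm along the handle, 95 mm across, 45 mm high; handle: round, 22 mm in diameter, 130 mm long. Origin: under the centre of the head; x from the handle to the head, y across, z up. It starts on the reader's pad with the handle pointing away from the block.
- mallet_head (a point): Centre of the mallet's head, 22.5 mm above its underside.
- mallet_grip (a point): Point on the handle's axis 55 mm from the head's centre (30 mm from the head's face), 22.5 mm above the mallet's underside; the head makes the mallet balance about 17 mm from the head's centre, towards the handle.
- drill: Grey battery drill lying on its side, about 175 x 200 mm, 60 mm high, 1.3 kg; a bystander. Origin: under the barrel; x towards the chuck, handle and battery towards -y as far as 165 mm.
- bit_case: Closed yellow plastic bit case with flip-top lid, 95 x 150 mm, 45 mm high; a bystander. Origin: centre of its underside.
- square: Steel tri-square lying flat: stock 20 x 110 x 16 mm along y, blade 150 x 32 x 3 mm along x; a bystander. Origin: under the stock's middle.
- saucer: Green ceramic saucer, 140 mm across, 18 mm high; a bystander. Origin: centre of its underside.

How it is judged (in metres and radians):
On the way, in this order (a step that is already met when the one before it is completed fails the run):
1. the mallet lies on the bench clear of the reader, let go (horizontal distance between mallet_head and reader_pad above 0.07 m and contact force between mallet and reader below 0.1 N and height (world z) of mallet_head below 0.05 m and linear speed of mallet below 0.03 m/s and contact force between the fingers and mallet below 0.1 N), for 0.2 s.
2. the tin stands upright on its base, let go (angle between tin's own z axis and vertical below 0.08 rad and height (world z) of tin below 0.02 m and linear speed of tin below 0.03 m/s and contact force between the fingers and tin below 0.1 N), for 0.2 s.
At the end, for the whole second after the job is handed in: The tin stands at rest, upright within 0.06 rad, on the pad, within 15 mm of its centre, label facing the window within 0.25 rad. The mallet lies at rest on the bench (head centre below 50 mm, over 70 mm from the pad centre), not touching the reader (angle between tin's own z axis and vertical below 0.06 rad and horizontal distance between tin and reader_pad below 0.015 m and z of tin in the frame of reader_pad between -0.004 and 0.004 m and angle between the x axis of tin and the x axis of reader, either way round below 0.25 rad and x of tin_label in the frame of reader_pad above 0.01 m and linear speed of tin below 0.02 m/s and angular speed of tin below 0.1 rad/s and horizontal distance between mallet_head and reader_pad above 0.07 m and contact force between mallet and reader below 0.1 N and height (world z) of mallet_head below 0.05 m and linear speed of mallet below 0.03 m/s).
It fails at once if the drill is moved by more than 20 mm (distance of drill from where it was at the start of the episode above 0.02 m).
It fails at once if the bit case is moved by more than 20 mm (distance of bit_case from where it was at the start of the episode above 0.02 m).
It fails at once if the square is moved by more than 20 mm (distance of square from where it was at the start of the episode above 0.02 m).
It fails at once if the saucer is moved by more than 20 mm (distance of saucer from where it was at the start of the episode above 0.02 m).
It fails at once if the tin is dropped: let go more than 12 mm above the pad (horizontal distance between tin and reader_pad below 0.05 m and z of tin in the frame of reader_pad above 0.012 m and angle between tin's own z axis and vertical below 0.5 rad and contact force between the fingers and tin below 0.05 N).
It also fails if it takes over 72 s, if anything falls off the work surface, if the arm or the gripper's body presses on something with over 40 N, if the wrist force passes 120 N, or if a joint passes its speed limit or range.

### The arm

A 6-joint arm with a two-finger parallel gripper is mounted at the origin on the work surface. World frame = base frame: x ahead of the robot, y to its left, z up, the work surface at z = 0. Lengths are in mm, angles in rad, forces in N, time in s.
With the tool pointing down it reaches from about 400 to 925 mm from the base axis. Payload 12.5 kg.
Tool frame: the origin (TCP) lies on the front face of the gripper's body, between the roots of the fingers; the fingertips stand 78 mm ahead of it and the grasp point (between the pads) lies 59 mm ahead of it (env.nose_length is the distance from the TCP to the fingertips, in mm); z points along the fingers, y is the line along which they close (so a half turn about z gives the same grasp; the last joint's range is limited). The gripper opens to 95 mm and grips with 3 to 60 N. Pads are 20 mm wide; open, the fingers measure 119 mm over their backs; the gripper's body (75 mm by 180 mm) begins 59 mm behind the grasp point.
Start: joints at [1.005, 0.491, 1.559, -0, 1.092, -0.106], TCP at [277.339, 560.108, 292.261] pointing down, gripper open.
Joint ranges: [-3.1, 3.1], [-0.84, 2.19], [0.05, 2.79], [-1.13, 4.28], [0.06, 2.93], [-2.69, 2.69]. Speed limits (rad/s): [2.22, 2.22, 2.79, 3.14, 3.14, 3.14].

### API

Orientations are given as [roll, pitch, yaw] about the fixed x, y, z axes, in that order (R = Rz(yaw) Ry(pitch) Rx(roll)).
In Python, from cell import env gives the robot as it stands.
- The arm moves only by the tool jog_arm, never from a script. Its argument "motion" is a list of rows, each a list of 7 numbers: the turn, a rotation vector about the tool's x, y, z in degrees, then the shift along the tool's x, y, z in mm, then the finger opening in mm, from 0 to 95.1. In form: [[wx, wy, wz, x, y, z, hand], ...]. A call has 1 to 10 rows; each row shifts and turns the commanded pose from where the row before left it, along the tool's axes as they then stand; what a row does not reach is not made up. A row lasts 1/8 s, in which the tool goes at most 62.5 mm and 10.7 degrees, less where a joint would pass 70% of its speed; a pose out of reach is approached as far as the arm can. A call is refused whole if a number of a shift passes 62.5 or a number of a turn 10.7, either way. A call with a gripper value outside its range is refused whole. The fingers move at their own pace and stop on an object; the grip force is fixed at half the most. Time passes only in rows, so rows that do not move let the fingers close. It gives the time, the measured TCP pose, the force, the opening and the grip force at its end, in the units of the state.
- env.state(): the state, without advancing time (a new reading comes with each control period).
- env.read_camera(name): name is "scene" or "top" or "wrist"; returns a dict with "color" (480x640x3 uint8, red, green, blue), "z_map" (480x640 float32, mm along the optical axis (not along the pixel's ray), 0 where there is no reading), "camera_matrix" (3x3 intrinsics, pixels), "world_to_cam" (4x4, takes a point from world to camera coordinates). Camera axes: x right, y up, looking along -z (the intrinsics and any distortion apply to the point x, -y, -z); pixel columns grow to the right and rows downward; lengths in mm; the calibration is good to about 2 mm. The wrist camera is an equidistant fisheye: a pixel r from the principal point sees the ray r / f radians off the axis. A picture is of the moment at which its call begins.
- env.job_done(): hands the job in; it is judged then, once.
Trained networks look in the newest picture that a camera, given by its name, has taken for a name from the list of things; names that differ only in an ending like _2 or _b are one class to them, and where a whole thing is asked for, a point or a joint stands for the part that bears it (a point fixed in the world has none). Each returns a list of dicts, best first, with "score" (0 to 1); they miss things now and then, are a little off and sometimes report something else, mostly with a low value. They report only what shows in the picture. A call takes as long as a camera call.
- env.recognise(camera, thing): "location" ([column, row] in pixels, amid what is visible of it).
The state is a dict: "t": time; "joints": joint angles; "qvel": joint speeds; "tau": joint torques, N m; "eef_pos": TCP position; "tcp_rot": TCP orientation; "ft_force": force on the tool from outside, world axes, zero at the start; "moment": the same for the moment, N m; "opening": opening from 0.0 (shut) to 1.0 (fully open); "grip_force": force on a finger pad.
Only numpy, scipy, OpenCV 4.12 (cv2) and the standard library are available. Lean on these libraries where they do the work, as an engineer would, in place of code of your own. Each camera call takes 0.05 s, during which the arm holds its last target. There are 200 camera calls.

## Working session

There is one attempt and no reset: what is moved stays moved. The work goes in short steps, Python scripts to look and compute and a tool call to move; the robot and the scene stay as the last step left them, time stands still between calls to the robot, and variables do not carry over. Pictures are saved under pics/ and viewed, at most 10 in all, crops included, and the job is handed in when it is done.

Besides the shell and the picture viewer there is one more tool, called after ">>>" in YAML: its name, and indented under it one key for each argument. jog_arm: Moves the arm, as the interface text tells. Its arguments: {"type":"object","properties":{"motion":{"type":"array"}},"required":["motion"]}

```bash
mkdir -p pics; ls; cat > h.py <<'E'
from cell import env
import numpy as np, cv2
def pt(c,u,v):
    """world points for pixel arrays (pinhole cams)"""
    K=np.array(c["camera_matrix"]);u=np.asarray(u,int);v=np.asarray(v,int)
    z=c["z_map"][v,u]
    P=np.stack([(u-K[0,2])/K[0,0]*z,-(v-K[1,2])/K[1,1]*z,-z,np.ones_like(z)],-1)
    return (P@np.linalg.inv(np.array(c["world_to_cam"])).T)[...,:3]
def cloud(c):
    v,u=np.mgrid[0:480,0:640]; return pt(c,u,v)
E
python3 - <<'E'
from h import *
s=env.state();print({k:np.round(v,3).tolist() for k,v in s.items()})
for n in["top","scene"]:
    c=env.read_camera(n);cv2.imwrite(f"pics/{n}0.png",c["color"][...,::-1]);np.savez(f"{n}0.npz",**c)
    for t in["reader","reader_pad","reader_window","cradle","tin","tin_label","mallet","mallet_head","mallet_grip","drill","bit_case","square","saucer"]:
        for d in env.recognise(n,t)[:2]:
            l=d["location"];print(n,t,round(d["score"],2),np.round(l),np.round(pt(c,*np.round(l).astype(int))))
E
```

```text
pics
{'t': 0.0, 'joints': [1.005, 0.492, 1.559, -0.0, 1.092, -0.106], 'qvel': [-0.001, 0.002, 0.001, 0.0, 0.001, -0.001], 'tau': [-0.001, -61.263, -25.818, 0.069, 0.048, -0.0], 'eef_pos': [277.24, 559.955, 291.648], 'tcp_rot': [-3.14, -0.0, 2.682], 'ft_force': [0.447, -0.326, -0.693], 'moment': [-0.006, -0.012, -0.003], 'grip_force': 0.0, 'opening': 1.003}
top reader 0.57 [248. 236.] [623. 184. 163.]
top reader_pad 0.79 [248. 236.] [623. 184. 163.]
top reader_window 0.65 [248. 236.] [623. 184. 163.]
top cradle 0.53 [367. 282.] [ 501. -169.   47.]
top cradle 0.42 [389. 273.] [ 531. -232.   67.]
top tin 0.71 [384. 273.] [ 530. -217.   67.]
top tin 0.66 [285. 190.] [776.  91.  50.]
top tin_label 0.66 [387. 272.] [ 534. -226.   68.]
top mallet 0.62 [233. 263.] [547. 240.  57.]
top mallet_head 0.96 [233. 265.] [541. 240.  52.]
top mallet_grip 0.96 [233. 262.] [550. 240.  60.]
top drill 0.92 [284. 190.] [777.  94.  45.]
top bit_case 0.89 [147. 254.] [566. 506.  44.]
top square 0.86 [194. 196.] [757. 383.  -4.]
top saucer 0.71 [482. 253.] [ 602. -534.    8.]
top saucer 0.68 [232. 262.] [550. 243.  58.]
scene reader 0.93 [387. 200.] [681. 173. 134.]
scene reader_pad 0.79 [387. 206.] [681. 174. 111.]
scene reader_window 0.84 [387. 204.] [682. 173. 119.]
scene cradle 0.69 [242. 271.] [ 566. -222.    6.]
scene tin 0.85 [236. 256.] [ 553. -224.   58.]
scene tin_label 0.97 [234. 258.] [ 554. -231.   55.]
scene mallet 0.55 [364. 192.] [556. 195.  57.]
scene mallet_head 0.9 [365. 186.] [536. 215.  55.]
scene mallet_grip 0.75 [364. 186.] [537. 210.  58.]
scene drill 0.78 [380. 266.] [782.  74.  29.]
scene bit_case 0.7 [450. 157.] [579. 520.  44.]
scene bit_case 0.64 [136. 338.] [ 597. -529.    7.]
scene square 0.81 [454. 218.] [755. 374.   4.]
scene saucer 0.73 [138. 338.] [ 599. -525.    5.]
```

```bash
python3 - <<'E'
from h import *
c=dict(np.load("top0.npz"));im=c["color"][150:340,110:530,::-1]
cv2.imwrite("pics/topc.png",cv2.resize(im,(800,362),interpolation=cv2.INTER_CUBIC))
P=cloud(c);rnd=lambda a:np.round(a,1).tolist()
def fit(name,m):
    q=P[m][:,:2].astype(np.float32);r=cv2.minAreaRect(q);print(name,len(q),rnd(np.median(P[m],0)),rnd(q.mean(0)),r)
X,Y,Z=P[...,0],P[...,1],P[...,2]
box=lambda x0,x1,y0,y1,z0,z1:(X>x0)&(X<x1)&(Y>y0)&(Y<y1)&(Z>z0)&(Z<z1)
fit("block",box(450,750,50,350,145,175))
fit("head",box(450,650,100,350,49,62))
fit("handle",box(350,650,100,400,26,46))
fit("plate",box(450,700,50,350,6,14))
fit("tin",box(430,640,-340,-100,30,80))
fit("tintop",box(430,640,-340,-100,55,80))
fit("cradle",box(430,640,-340,-100,4,14))
E
```

```text
block 667 [651.8, 196.1, 158.8] [651.7999877929688, 196.0] ((652.4232177734375, 197.02743530273438), (90.15135955810547, 59.83853530883789), 78.45840454101562)
head 480 [561.2, 224.5, 53.6] [562.0, 224.3000030517578] ((597.6880493164062, 210.02859497070312), (95.57109069824219, 130.2357940673828), 66.77880096435547)
handle 332 [487.0, 257.5, 40.0] [491.20001220703125, 252.0] ((535.6397705078125, 227.11575317382812), (90.0491943359375, 256.9238586425781), 75.0765609741211)
plate 642 [586.9, 195.7, 9.1] [574.7999877929688, 201.3000030517578] ((575.4100952148438, 201.9840087890625), (251.43885803222656, 293.7635498046875), 0.636677622795105)
tin 788 [531.8, -224.0, 57.4] [531.7000122070312, -224.1999969482422] ((531.4287109375, -225.4820556640625), (56.00373458862305, 132.73411560058594), 5.112606525421143)
tintop 486 [531.0, -225.0, 60.1] [531.0, -225.3000030517578] ((531.9483642578125, -226.01370239257812), (45.81208038330078, 131.61241149902344), 4.6584792137146)
cradle 405 [529.9, -228.2, 5.2] [531.9000244140625, -225.6999969482422] ((534.6377563476562, -220.34866333007812), (239.29074096679688, 209.05699157714844), 89.98260498046875)
```

View pics/topc.png

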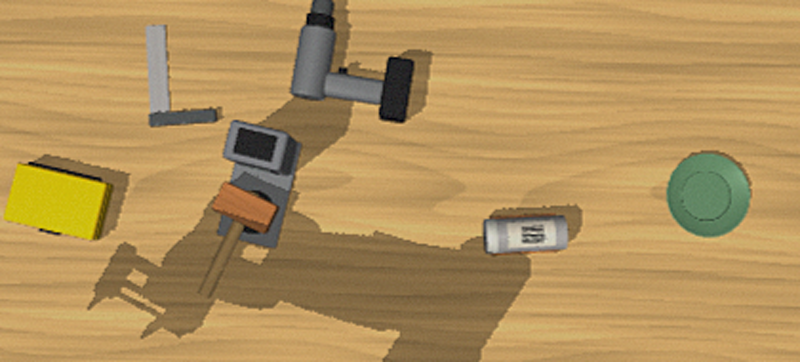

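View pics/scene0.png

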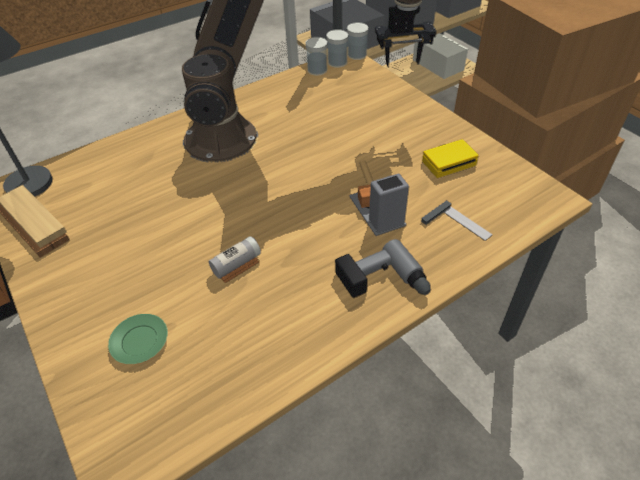

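The top crop shows the reader block at crop (262,145), with the mallet head on the pad at (245,205) and its handle running to (210,290). The tin is at (525,235) with its lid at the left end. I'll refine the mallet and reader poses next.

```bash
python3 - <<'E'
from h import *
c=dict(np.load("top0.npz"));P=cloud(c);X,Y,Z=P[...,0],P[...,1],P[...,2]
hsv=cv2.cvtColor(c["color"],cv2.COLOR_RGB2HSV);H,S,V=cv2.split(hsv)
near=(X>380)&(X<640)&(Y>130)&(Y<360)
hd=near&(Z>49)&(Z<60)&(S>100)&(H<16)
q=P[hd];print("head",hd.sum(),np.median(q,0),cv2.minAreaRect(q[:,:2].astype(np.float32)))
xb=np.array([.98,-.2]);d=((P[...,:2]-[554.4,217])@xb)
ha=near&(Z>30)&(Z<48)&(X<535)
q=P[ha];print("handle",ha.sum(),np.median(q,0),cv2.minAreaRect(q[:,:2].astype(np.float32)))
l=cv2.fitLine(q[:,:2].astype(np.float32),cv2.DIST_HUBER,0,.01,.01).ravel();print(l,np.degrees(np.arctan2(l[1],l[0])))
pl=near&(Z>6)&(Z<14)&(S<90);q=P[pl];print("plate",pl.sum(),cv2.minAreaRect(q[:,:2].astype(np.float32)))
E
```

```text
head 455 [560.94241155 225.61252715  53.55390038] ((560.750732421875, 225.8648681640625), (95.62193298339844, 49.76165008544922), 66.64960479736328)
handle 292 [479.25142153 260.79881053  40.26232864] ((488.9552917480469, 251.7486572265625), (51.077964782714844, 151.472412109375), 50.42438507080078)
[ 9.127660e-01 -4.084829e-01  4.773622e+02  2.606586e+02] -24.109566
plate 496 ((577.0575561523438, 212.8751220703125), (99.30208587646484, 145.07899475097656), 78.06786346435547)
```

>>> jog_arm:
  motion:
    - [0,-10,0,0,0,0,95]

```text
t: 1.52
eef_pos: [278.7, 559.5, 292.4]
tcp_rot: [3.141, 0.178, 2.679]
ft_force: [-0.2, -0.7, -0.7]
opening: 0.998
grip_force: 0.0
```

```bash
python3 -c "
from h import *
s=env.state();print(s['joints'],s['eef_pos'],s['tcp_rot'])"
```

```text
[ 1.0580889   0.49503794  1.55994843 -0.20073093  1.08545652  0.04336051] [278.66776122 559.53999773 292.37996314] [3.14106892 0.17754161 2.67926536]
```

```bash
cat >> h.py <<'E'
from scipy.spatial.transform import Rotation as Ro
def go(p,rpy_deg=None,rot=None):
    """shift in the present tool axes, shift in target axes, rotvec deg (tool) to reach target"""
    s=env.state();R=Ro.from_euler('xyz',s['tcp_rot']);T=R if rpy_deg is None else Ro.from_euler('xyz',rpy_deg,degrees=True)
    d=np.array(p)-s['eef_pos'];f=lambda a:np.round(a,1).tolist()
    print("t",round(s['t'],2),"now",f(s['eef_pos']),f(R.as_euler('xyz',degrees=True)),"J",np.round(s['joints'],2).tolist(),"op",round(s['opening']*95,1))
    print("shift now",f(R.inv().apply(d)),"after",f(T.inv().apply(d)),"turn",f(np.degrees((R.inv()*T).as_rotvec())))
E
python3 -c "
from h import *
go([510.4,248,190],[180,0,156.3])"
```

```text
t 1.52 now [278.7, 559.5, 292.4] [180.0, 10.2, 153.5] J [1.06, 0.5, 1.56, -0.2, 1.09, 0.04] op 94.8
shift now [-322.8, -175.6, 161.8] after [-337.4, -192.1, 102.4] turn [-0.2, 10.2, -2.8]
```

>>> jog_arm:
  motion:
    - [0,10.2,-2.8,0,0,0,95]
    - [0,0,0,-42,-24,8,95]
    - [0,0,0,-42,-24,8,95]
    - [0,0,0,-42,-24,8,95]
    - [0,0,0,-42,-24,8,95]
    - [0,0,0,-42,-24,8,95]
    - [0,0,0,-42,-24,20,95]
    - [0,0,0,-42,-24,20,95]
    - [0,0,0,-42,-24,20,95]

```text
t: 2.65
eef_pos: [509.0, 248.3, 191.4]
tcp_rot: [-3.138, -0.003, 2.73]
ft_force: [0.9, -0.6, -1.2]
opening: 1.001
grip_force: 0.0
```

```bash
python3 -c "
from h import *
go([510.4,248,95],[180,0,156.3])
c=env.read_camera('wrist');cv2.imwrite('pics/w1.png',c['color'][...,::-1]);print(env.recognise('wrist','mallet_grip')[:2],c['camera_matrix'])
"
```

```text
t 2.65 now [509.0, 248.3, 191.4] [-179.8, -0.2, 156.4] J [0.34, 0.53, 1.81, -0.0, 0.81, -0.82] op 95.1
shift now [-1.7, 0.7, 96.4] after [-1.4, 0.3, 96.4] turn [-0.2, -0.2, 0.1]
[{'location': [325.2, 283.9], 'score': 0.63}] [[371.64829954   0.         317.02876285]
 [  0.         371.64829954 236.28370654]
 [  0.           0.           1.        ]]
```

View pics/w1.png

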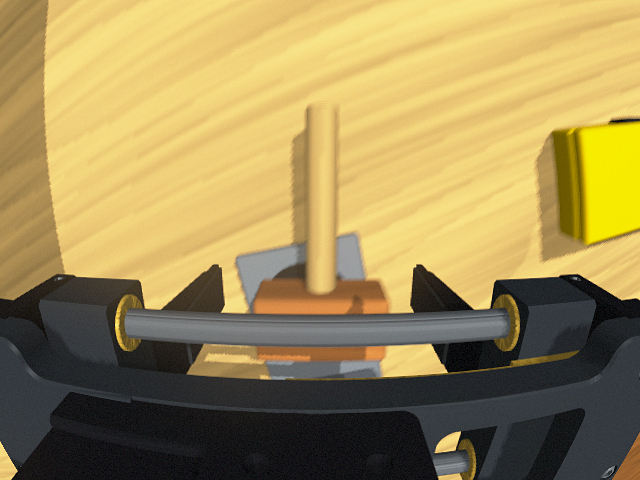

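The handle runs straight down the picture at column ~320, midway between the fingers (215 and 420), and square to the closing line. I'll descend and grip.

>>> jog_arm:
  motion:
    - [0,0,0,-1,0,48,95]
    - [0,0,0,-1,0,38,95]
    - [0,0,0,0,0,10,95]
    - [0,0,0,0,0,0,0]
    - [0,0,0,0,0,0,0]
    - [0,0,0,0,0,0,0]
    - [0,0,0,0,0,0,0]
    - [0,0,0,0,0,0,0]

```text
t: 3.75
eef_pos: [509.5, 248.6, 96.1]
tcp_rot: [-3.138, -0.003, 2.73]
ft_force: [0.1, 0.3, 0.1]
opening: 0.532
grip_force: 0.0
```

>>> jog_arm:
  motion:
    - [0,0,0,0,0,0,0]
    - [0,0,0,0,0,0,0]
    - [0,0,0,0,0,0,0]
    - [0,0,0,0,0,0,0]
    - [0,0,0,0,0,0,0]

```text
t: 4.38
eef_pos: [509.5, 248.6, 95.8]
tcp_rot: [-3.137, -0.004, 2.73]
ft_force: [0.2, 0.5, -0.1]
opening: 0.225
grip_force: 29.7
```

>>> jog_arm:
  motion:
    - [0,0,0,0,0,-35,0]
    - [0,0,0,0,0,-35,0]
    - [0,0,0,-10,-40,0,0]
    - [0,0,0,-10,-40,0,0]
    - [0,0,0,-10,-40,0,0]
    - [0,0,0,-10,-40,0,0]
    - [0,0,0,-10,-41,0,0]
    - [0,0,0,0,0,30,0]
    - [0,0,0,0,0,30,0]

```text
t: 5.5
eef_pos: [474.9, 43.7, 106.0]
tcp_rot: [-3.138, -0.003, 2.729]
ft_force: [0.1, 0.5, -3.2]
opening: 0.223
grip_force: 30.0
```

>>> jog_arm:
  motion:
    - [0,0,0,0,0,12,0]
    - [0,0,0,0,0,6,0]
    - [0,0,0,0,0,2,0]
    - [0,0,0,0,0,0,0]
    - [0,0,0,0,0,0,95]
    - [0,0,0,0,0,0,95]
    - [0,0,0,0,0,0,95]
    - [0,0,0,0,0,0,95]
    - [0,0,0,0,0,0,95]

```text
t: 6.62
eef_pos: [474.9, 44.3, 86.5]
tcp_rot: [-3.138, -0.004, 2.73]
ft_force: [0.9, -0.5, 0.7]
opening: 0.694
grip_force: 0.0
```

>>> jog_arm:
  motion:
    - [0,0,0,0,0,-50,95]
    - [0,0,0,0,0,-60,95]
    - [0,0,0,-31.4,-44,0,95]
    - [0,0,0,-31.4,-44,0,95]
    - [0,0,0,-31.4,-44,0,95]
    - [0,0,0,-31.4,-44,0,95]
    - [0,0,0,-31.4,-44,0,95]
    - [0,0,10.2,0,0,0,95]
    - [0,0,10.2,0,0,0,95]
    - [0,0,10.2,0,0,0,95]

```text
t: 7.88
eef_pos: [531.3, -220.0, 196.6]
tcp_rot: [-3.136, -0.001, 2.19]
ft_force: [-0.2, 0.5, 0.1]
opening: 0.996
grip_force: 0.0
```

>>> jog_arm:
  motion:
    - [0,0,10.2,0,0,0,95]
    - [0,0,10.2,0,0,0,95]
    - [0,0,10.2,0,0,0,95]
    - [0,0,0,0,0,0,95]

```text
t: 8.38
eef_pos: [531.4, -219.8, 196.7]
tcp_rot: [-3.136, 0.002, 1.664]
ft_force: [0.2, -0.1, -0.1]
opening: 0.998
grip_force: 0.0
```

```bash
python3 -c "
from h import *
go([531,-220.5,95],[180,0,95.1])
c=env.read_camera('wrist');cv2.imwrite('pics/w2.png',c['color'][...,::-1])
c=env.read_camera('top');P=cloud(c);X,Y,Z=P[...,0],P[...,1],P[...,2]
np.savez('top1.npz',**c)
hsv=cv2.cvtColor(c['color'],cv2.COLOR_RGB2HSV)
m=(X>430)&(X<660)&(abs(Y)<130)&(Z>36)&(Z<52)&(hsv[...,0]<16)&(hsv[...,1]>100)
q=P[m];print(m.sum(),np.median(q,0),cv2.minAreaRect(q[:,:2].astype(np.float32)))
"
```

```text
t 8.38 now [531.4, -219.8, 196.7] [-179.7, 0.1, 95.3] J [-0.51, 0.54, 1.78, -0.01, 0.83, -0.59] op 94.9
shift now [-0.5, 0.1, 101.7] after [-0.6, -0.4, 101.7] turn [-0.3, 0.1, 0.2]
488 [525.34017441  18.67772835  44.39311326] ((525.0870361328125, 18.871593475341797), (93.25923156738281, 49.28615188598633), 65.31893920898438)
```

View pics/w2.png

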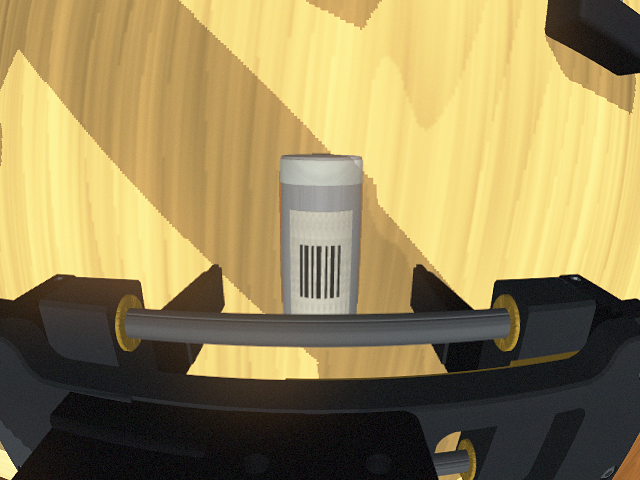

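The mallet lies at (525,19) with its top at 44 mm, so that step is done. The tin is centred at columns 280–362 between the fingers, label up and lid towards tool +x. I'll descend and grip.

>>> jog_arm:
  motion:
    - [0,0,0,0,0,50,95]
    - [0,0,0,0,0,38,95]
    - [0,0,0,0,0,12,95]
    - [0,0,0,0,0,0,20]
    - [0,0,0,0,0,0,20]
    - [0,0,0,0,0,0,20]
    - [0,0,0,0,0,0,20]
    - [0,0,0,0,0,0,20]
    - [0,0,0,0,0,0,20]
    - [0,0,0,0,0,0,20]

```text
t: 9.72
eef_pos: [531.6, -220.2, 97.5]
tcp_rot: [-3.138, 0.003, 1.662]
ft_force: [2.5, 2.7, 5.6]
opening: 0.584
grip_force: 30.0
```

>>> jog_arm:
  motion:
    - [0,0,0,0,0,0,20]
    - [0,0,0,0,0,0,20]
    - [0,0,0,0,0,-40,20]
    - [0,0,0,0,0,-50,20]
    - [0,0,0,0,0,-40,20]

```text
t: 10.35
eef_pos: [531.2, -219.6, 228.0]
tcp_rot: [-3.136, 0.001, 1.662]
ft_force: [0.1, -0.5, -3.3]
opening: 0.585
grip_force: 30.0
```

>>> jog_arm:
  motion:
    - [0,10,0,0,0,0,20]
    - [0,10,0,0,0,0,20]
    - [0,10,0,0,0,0,20]
    - [0,10,0,0,0,0,20]
    - [0,10,0,0,0,0,20]
    - [0,10,0,0,0,0,20]
    - [0,10,0,0,0,0,20]
    - [0,10,0,0,0,0,20]

```text
t: 11.35
eef_pos: [531.4, -220.2, 226.2]
tcp_rot: [-3.108, -1.4, 1.629]
ft_force: [-0.1, -0.2, -4.0]
opening: 0.58
grip_force: 30.0
```

```bash
python3 -c "
from h import *
go([560,-190,80],None)
R=Ro.from_euler('xyz',env.state()['tcp_rot']).as_matrix();print(R.round(3))
"
```

```text
t 11.35 now [531.4, -220.2, 226.2] [-178.1, -80.2, 93.3] J [-0.74, 0.84, 1.56, 0.8, 1.95, -1.05] op 55.1
shift now [-139.2, 32.1, 51.9] after [-139.2, 32.1, 51.9] turn [0.0, 0.0, 0.0]
[[-0.01   0.996 -0.091]
 [ 0.17   0.091  0.981]
 [ 0.985 -0.006 -0.17 ]]
```

>>> jog_arm:
  motion:
    - [0,9.8,0,0,0,0,20]
    - [0,0,-0.4,0,20,26,20]
    - [0,0,0,0,15,26,20]
    - [0,0,0,0,0,0,20]

```text
t: 11.85
eef_pos: [561.9, -163.2, 225.8]
tcp_rot: [3.046, -1.566, 1.761]
ft_force: [-0.5, -1.2, -3.1]
opening: 0.585
grip_force: 30.0
```

```bash
python3 -c "
from h import *
go([565,-169,80],None)
R=Ro.from_euler('xyz',env.state()['tcp_rot']).as_matrix();print(R.round(3))
c=env.read_camera('top');P=cloud(c);X,Y,Z=P[...,0],P[...,1],P[...,2]
m=(X>510)&(X<610)&(Y>-160)&(Y<-60)&(Z>262)&(Z<310)
q=P[m];print(m.sum(),np.median(q,0),np.percentile(q[:,2],[10,90]),cv2.minAreaRect(q[:,:2].astype(np.float32)))
c=env.read_camera('scene');cv2.imwrite('pics/s2.png',cv2.resize(c['color'][120:320,130:400,::-1],None,fx=2.9,fy=2.9))
P=cloud(c);X,Y,Z=P[...,0],P[...,1],P[...,2]
m=(X>510)&(X<610)&(Y>-150)&(Y<-70)&(Z>110)
q=P[m];print(len(q),q.min(0),q.max(0))
"
```

```text
t 11.85 now [561.9, -163.2, 225.8] [174.5, -89.7, 100.9] J [-0.65, 0.88, 1.58, 0.95, 2.01, -1.03] op 55.5
shift now [-145.8, 2.4, -5.3] after [-145.8, 2.4, -5.3] turn [0.0, 0.0, 0.0]
[[-0.001  0.996 -0.094]
 [ 0.005  0.094  0.996]
 [ 1.     0.001 -0.005]]
347 [556.54817609 -99.27711823 285.9130114 ] [282.43887309 289.49823018] ((557.7637329101562, -98.10549926757812), (47.339935302734375, 54.9267463684082), 46.30912399291992)
3195 [ 510.04838573 -149.964746    156.25554811] [603.88186474 -70.17652716 635.5252637 ]
```

View pics/s2.png

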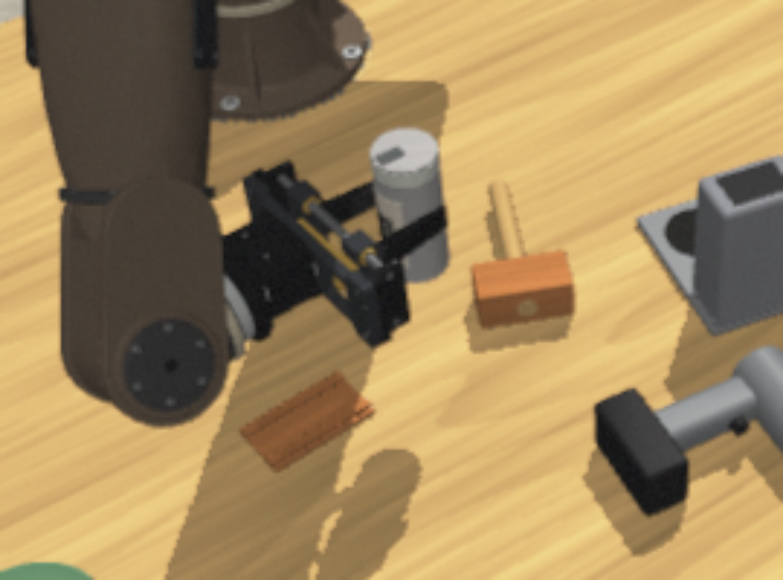

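```bash
python3 -c "
from h import *
c=env.read_camera('scene')
P=cloud(c);X,Y,Z=P[...,0],P[...,1],P[...,2]
m=(Y<-170)&(Y>-520)&(X>350)&(X<720)&(Z>75)
q=P[m]
for y in range(-500,-160,20):
    k=q[(q[:,1]>y)&(q[:,1]<=y+20)]
    if len(k):print(y,len(k),np.percentile(k[:,2],[0,2,100]).round(),k[:,0].min().round(),k[:,0].max().round())
"
```

```text
-420 101 [187. 190. 257.] 524.0 632.0
-400 580 [176. 211. 303.] 502.0 655.0
-380 844 [216. 226. 350.] 476.0 658.0
-360 1253 [215. 225. 439.] 456.0 658.0
-340 1562 [218. 230. 485.] 433.0 656.0
-320 2016 [213. 249. 617.] 385.0 647.0
-300 2366 [199. 233. 632.] 362.0 624.0
-280 2217 [195. 228. 634.] 350.0 613.0
-260 1882 [202. 224. 634.] 352.0 608.0
-240 1635 [204. 216. 634.] 366.0 589.0
-220 1579 [197. 208. 634.] 382.0 644.0
-200 1578 [193. 203. 634.] 398.0 660.0
-180 671 [192. 207. 634.] 401.0 653.0
```

>>> jog_arm:
  motion:
    - [0,0,0,-30,0,0,20]
    - [0,0,0,-35,0,0,20]
    - [0,0,0,-35,0,0,20]
    - [0,0,0,-25,0,0,20]
    - [0,0,0,-10,0,0,20]
    - [0,0,0,0,0,0,20]

```text
t: 12.75
eef_pos: [561.9, -166.0, 91.3]
tcp_rot: [2.852, -1.566, 1.951]
ft_force: [1.0, 0.9, -3.7]
opening: 0.584
grip_force: 30.0
```

```bash
python3 -c "
from h import *
go([565,-169,70],None)
c=env.read_camera('scene')
P=cloud(c);X,Y,Z=P[...,0],P[...,1],P[...,2]
m=(Y<-290)&(Y>-520)&(X>350)&(X<720)&(Z>20)
q=P[m]
for y in range(-500,-280,20):
    k=q[(q[:,1]>y)&(q[:,1]<=y+20)]
    if len(k):print(y,len(k),np.percentile(k[:,2],[0,2,100]).round(),k[:,0].min().round(),k[:,0].max().round())
c=env.read_camera('top');P=cloud(c);X,Y,Z=P[...,0],P[...,1],P[...,2]
m=(X>520)&(X<600)&(Y>-140)&(Y<-60)&(Z>132)&(Z<165)
q=P[m];print(m.sum(),np.median(q,0))
"
```

```text
t 12.75 now [561.9, -166.0, 91.3] [163.4, -89.7, 111.8] J [-0.65, 1.08, 1.56, 0.89, 1.9, -1.19] op 55.5
shift now [-21.4, 2.8, -3.2] after [-21.4, 2.8, -3.2] turn [0.0, 0.0, 0.0]
-500 2 [20. 20. 20.] 661.0 670.0
-480 7 [20. 20. 22.] 561.0 647.0
-460 1 [21. 21. 21.] 608.0 608.0
-420 114 [ 52.  59. 119.] 518.0 633.0
-400 601 [ 56.  90. 176.] 498.0 655.0
-380 1127 [ 71.  84. 340.] 481.0 657.0
-360 1799 [ 71.  89. 522.] 435.0 659.0
-340 2278 [ 72.  95. 534.] 413.0 655.0
-320 2214 [ 80. 112. 534.] 393.0 648.0
-300 1026 [ 65. 101. 536.] 395.0 624.0
284 [ 556.30217394 -101.90581643  152.38255834]
```

>>> jog_arm:
  motion:
    - [0,0,0,-10,0,0,20]
    - [0,0,0,-7,0,0,20]
    - [0,0,0,-1.5,0,0,20]
    - [0,0,0,-1,0,0,20]
    - [0,0,0,0,0,0,20]

```text
t: 13.48
eef_pos: [562.1, -165.6, 72.0]
tcp_rot: [2.79, -1.565, 2.014]
ft_force: [-0.6, 0.4, -4.7]
opening: 0.583
grip_force: 30.0
```

>>> jog_arm:
  motion:
    - [0,0,0,-1,0,0,20]
    - [0,0,0,0,0,0,20]

```text
t: 13.72
eef_pos: [562.0, -165.6, 71.0]
tcp_rot: [2.796, -1.565, 2.008]
ft_force: [-1.2, -0.4, -3.4]
opening: 0.587
grip_force: 30.0
```

>>> jog_arm:
  motion:
    - [0,0,0,-1,0,0,20]
    - [0,0,0,0,0,0,20]

```text
t: 13.98
eef_pos: [562.0, -165.6, 69.9]
tcp_rot: [2.82, -1.565, 1.984]
ft_force: [-0.1, 0.4, -3.8]
opening: 0.586
grip_force: 30.0
```

>>> jog_arm:
  motion:
    - [0,0,0,-1,0,0,20]
    - [0,0,0,0,0,0,20]

```text
t: 14.22
eef_pos: [562.1, -165.6, 69.0]
tcp_rot: [2.775, -1.565, 2.029]
ft_force: [-0.1, -0.2, -2.6]
opening: 0.587
grip_force: 30.0
```

>>> jog_arm:
  motion:
    - [0,0,0,-1,0,0,20]
    - [0,0,0,0,0,0,20]

```text
t: 14.48
eef_pos: [562.0, -165.7, 68.8]
tcp_rot: [2.518, -1.566, 2.286]
ft_force: [-1.6, -0.6, 5.9]
opening: 0.584
grip_force: 30.0
```

>>> jog_arm:
  motion:
    - [0,0,0,0,0,0,95]
    - [0,0,0,0,0,0,95]
    - [0,0,0,0,0,0,95]
    - [0,0,0,0,0,0,95]
    - [0,0,0,0,0,0,95]
    - [0,0,0,0,0,0,95]
    - [0,0,0,0,0,0,95]
    - [0,0,0,0,0,0,95]

```text
t: 15.48
eef_pos: [562.1, -165.6, 67.9]
tcp_rot: [2.803, -1.565, 2.001]
ft_force: [-0.3, -0.5, 0.6]
opening: 0.996
grip_force: 0.0
```

>>> jog_arm:
  motion:
    - [0,0,0,30,0,0,95]
    - [0,0,0,40,0,0,95]
    - [0,0,0,50,0,-10,95]
    - [0,0,0,50,0,-10,95]
    - [0,0,0,50,0,0,95]
    - [0,0,0,30,0,0,95]
    - [0,-10,0,0,0,0,95]
    - [0,-10,0,0,0,0,95]
    - [0,-10,0,0,0,0,95]
    - [0,-10,0,0,0,0,95]

```text
t: 16.73
eef_pos: [563.2, -184.6, 318.2]
tcp_rot: [3.138, -0.862, 1.665]
ft_force: [0.1, 0.5, 0.0]
opening: 0.994
grip_force: 0.0
```

>>> jog_arm:
  motion:
    - [0,-10,0,0,0,0,95]
    - [0,-10,0,0,0,0,95]
    - [0,-10,0,0,0,0,95]
    - [0,-10,0,0,0,0,95]
    - [0,-10,0,0,0,0,95]
    - [0,0,0,0,0,0,95]

```text
t: 17.48
eef_pos: [563.1, -182.7, 318.6]
tcp_rot: [3.139, 0.005, 1.665]
ft_force: [-0.2, -0.5, -0.5]
opening: 1.001
grip_force: 0.0
```

```bash
python3 -c "
from h import *
c=env.read_camera('top');P=cloud(c);X,Y,Z=P[...,0],P[...,1],P[...,2]
m=(X>510)&(X<610)&(Y>-150)&(Y<-50)&(Z>120)&(Z<140)
q=P[m];print(m.sum(),np.median(q,0),cv2.minEnclosingCircle(q[:,:2].astype(np.float32)))
cv2.imwrite('pics/t3.png',cv2.resize(c['color'][200:300,290:390,::-1],(500,500)))
c=env.read_camera('wrist');cv2.imwrite('pics/w3.png',c['color'][...,::-1])
go([556.5,-104,220],[180,0,95.1])
"
```

```text
304 [ 553.9815097  -105.50340653  129.18009065] ((554.36865234375, -105.10443878173828), 28.353322982788086)
t 17.57 now [563.2, -184.0, 318.0] [179.9, 0.1, 95.3] J [-0.43, 0.42, 1.61, -0.0, 1.11, -0.52] op 95.0
shift now [80.4, 0.5, 97.9] after [80.3, 0.4, 98.0] turn [0.1, 0.1, 0.2]
```

View pics/w3.png

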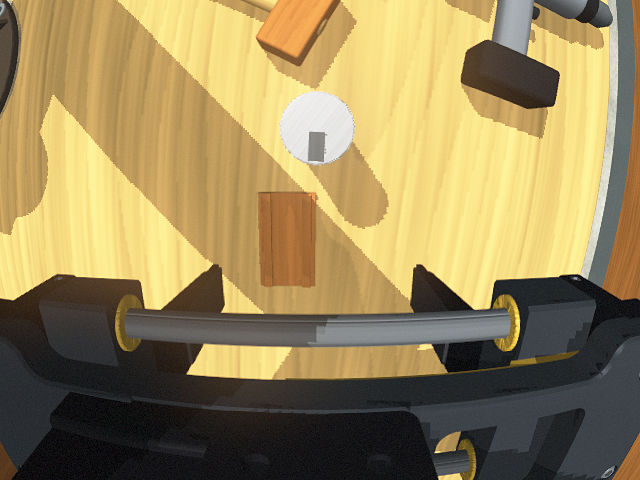

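The tin stands with its lid at (317,128). The tab at (316,146) points straight down the picture, so the label faces tool −x, about −85° in the world. I'll take it from above.

>>> jog_arm:
  motion:
    - [0,0,0,40,0,40,95]
    - [0,0,0,39,-0.5,40,95]
    - [0,0,0,0,0,40,95]
    - [0,0,0,0,0,24,95]
    - [0,0,0,0,0,10,95]
    - [0,0,0,0,0,0,95]

```text
t: 18.32
eef_pos: [556.0, -107.0, 163.3]
tcp_rot: [3.141, 0.004, 1.661]
ft_force: [0.8, -0.1, 0.5]
opening: 1.0
grip_force: 0.0
```

Now I'll nudge 2 mm towards the tin's centre, close, and lift.

>>> jog_arm:
  motion:
    - [0,0,0,2,0,0,95]
    - [0,0,0,0,0,0,20]
    - [0,0,0,0,0,0,20]
    - [0,0,0,0,0,0,20]
    - [0,0,0,0,0,0,20]
    - [0,0,0,0,0,0,20]
    - [0,0,0,0,0,0,20]
    - [0,0,0,0,0,0,20]
    - [0,0,0,0,0,0,20]
    - [0,0,0,0,0,0,20]

```text
t: 19.58
eef_pos: [555.8, -104.4, 163.6]
tcp_rot: [3.14, 0.005, 1.662]
ft_force: [0.2, 0.6, 2.3]
opening: 0.587
grip_force: 30.0
```

>>> jog_arm:
  motion:
    - [0,0,0,0,0,-15,20]
    - [0,0,0,0,0,-40,20]
    - [0,0,0,0,0,-40,20]
    - [0,0,0,0,0,0,20]

```text
t: 20.08
eef_pos: [556.1, -104.1, 261.6]
tcp_rot: [3.135, 0.007, 1.662]
ft_force: [0.1, 0.3, -4.6]
opening: 0.585
grip_force: 30.0
```

>>> jog_arm:
  motion:
    - [0,0,-10.4,0,0,0,20]
    - [0,0,-10.4,0,0,0,20]
    - [0,0,-10.4,0,0,0,20]
    - [0,0,-10.4,0,0,0,20]
    - [0,0,-10.4,0,0,0,20]
    - [0,0,-10.4,0,0,0,20]
    - [0,0,-10.6,0,0,0,20]

```text
t: 20.95
eef_pos: [555.0, -103.8, 257.2]
tcp_rot: [-3.137, 0.001, 2.942]
ft_force: [0.1, -0.1, -3.3]
opening: 0.586
grip_force: 30.0
```

>>> jog_arm:
  motion:
    - [0,0,0,9.5,45,0,20]
    - [0,0,0,9.5,45,0,20]
    - [0,0,0,9.5,45,0,20]
    - [0,0,0,9.5,45,0,20]
    - [0,0,0,9.5,45,0,20]
    - [0,0,0,9.5,45,0,20]
    - [0,0,0,9.5,45,0,20]
    - [0,0,0,0,0,0,20]

```text
t: 21.95
eef_pos: [553.7, 220.5, 255.4]
tcp_rot: [-3.136, 0.001, 2.94]
ft_force: [-0.3, -0.3, -3.6]
opening: 0.584
grip_force: 30.0
```

```bash
python3 -c "
from h import *
go([554.7,217.4,200],[180,0,168.3])
c=env.read_camera('top');P=cloud(c);X,Y,Z=P[...,0],P[...,1],P[...,2]
np.savez('top4.npz',**c)
c=env.read_camera('wrist');cv2.imwrite('pics/w4.png',c['color'][...,::-1])
for n in ['scene','wrist']:
    if n=='scene': env.read_camera(n)
    print(n,[env.recognise(n,t)[:1] for t in ['reader_pad','tin','tin_label']])
"
```

```text
t 21.95 now [553.7, 220.5, 255.4] [-179.7, 0.1, 168.4] J [0.27, 0.49, 1.67, -0.01, 0.98, -1.1] op 55.5
shift now [-1.5, -2.6, 55.4] after [-1.6, -2.8, 55.4] turn [-0.3, 0.1, 0.1]
scene [[{'location': [383.8, 203.6], 'score': 0.94}], [], [{'location': [370.2, 163.9], 'score': 0.77}]]
wrist [[{'location': [328.2, 195.0], 'score': 0.85}], [{'location': [319.3, 283.0], 'score': 0.58}], [{'location': [315.7, 285.4], 'score': 0.91}]]
```

View pics/w4.png

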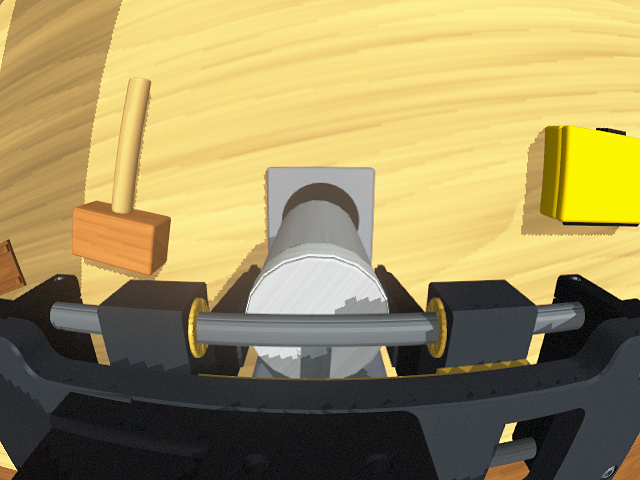

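```bash
python3 -c "
from h import *
c=env.read_camera('wrist');K=np.array(c['camera_matrix']);W=np.linalg.inv(np.array(c['world_to_cam']))
def ray(u,v,z):
    p=np.array([u-K[0,2],v-K[1,2]]);r=np.hypot(*p);t=r/K[0,0];d=np.array([np.sin(t)*p[0]/r,-np.sin(t)*p[1]/r,-np.cos(t)])
    d=W[:3,:3]@d;o=W[:3,3];return (o+d*(z-o[2])/d[2])[:2]
a=ray(267,168,10);b=ray(375,167,10);print(a,b,np.hypot(*(a-b)))
y=(b-a)/np.hypot(*(b-a));x=np.array([y[1],-y[0]]);print('pad',(a+b)/2+50*x,np.degrees(np.arctan2(x[1],x[0])))
l=ray(246,315,221);r=ray(389,315,221);print('lid',l,r,(l+r)/2)
P=cloud(dict(np.load('top4.npz')));X,Y,Z=P[...,0],P[...,1],P[...,2]
m=(X>440)&(X<660)&(Y>100)&(Y<330)&(Z>6)&(Z<14);q=P[m][:,:2]
xa=np.array([np.cos(np.radians(-11.7)),np.sin(np.radians(-11.7))]);ya=np.array([-xa[1],xa[0]])
e=(q-[554.7,217.4]);k=(abs(e@ya)<70);print(np.percentile((e@ya)[k&(e@xa<-20)&(e@xa>-55)],[2,98]),np.percentile((e@xa)[k],[1,2,5]))
"
```

```text
[499.66084109 181.04438905] [518.81247618 278.07314035] 98.90077707526623
pad [558.29024253 219.87651768] -11.165575655495575
lid [544.00353582 191.33443217] [555.23945702 245.696586  ] [549.62149642 218.51550908]
[-67.46448635 -67.46448635] [-24.00935705  33.61011582  35.81802706]
```

>>> jog_arm:
  motion:
    - [0,0,0,-2.6,-1.4,30,20]
    - [0,0,0,0,0,30,20]
    - [0,0,0,0,0,12,20]
    - [0,0,0,0,0,5,20]
    - [0,0,0,0,0,2,20]
    - [0,0,0,0,0,0,20]

```text
t: 23.2
eef_pos: [557.3, 215.8, 178.7]
tcp_rot: [-3.138, 0.004, 2.936]
ft_force: [0.2, 0.6, -3.0]
opening: 0.583
grip_force: 30.0
```

>>> jog_arm:
  motion:
    - [0,0,0,0,0,1,20]
    - [0,0,0,0,0,0,20]

```text
t: 23.45
eef_pos: [557.1, 215.7, 177.2]
tcp_rot: [-3.137, 0.004, 2.936]
ft_force: [0.4, 0.0, -4.3]
opening: 0.583
grip_force: 30.0
```

>>> jog_arm:
  motion:
    - [0,0,0,0,0,1,20]
    - [0,0,0,0,0,0,20]

```text
t: 23.7
eef_pos: [557.0, 215.7, 175.9]
tcp_rot: [-3.137, 0.003, 2.936]
ft_force: [0.5, 1.2, -2.5]
opening: 0.587
grip_force: 30.0
```

>>> jog_arm:
  motion:
    - [0,0,0,1.6,2.6,0,20]
    - [0,0,0,0,0,1,20]
    - [0,0,0,0,0,0,20]

```text
t: 24.08
eef_pos: [556.0, 218.6, 174.9]
tcp_rot: [-3.137, 0.003, 2.937]
ft_force: [0.2, 0.5, -3.8]
opening: 0.585
grip_force: 30.0
```

>>> jog_arm:
  motion:
    - [0,0,0,0,0,1,20]
    - [0,0,0,0,0,0,20]

```text
t: 24.32
eef_pos: [556.0, 218.5, 173.9]
tcp_rot: [-3.137, 0.003, 2.936]
ft_force: [-1.0, -0.0, -4.2]
opening: 0.587
grip_force: 30.0
```

>>> jog_arm:
  motion:
    - [0,0,0,0,0,1,20]
    - [0,0,0,0,0,0,20]

```text
t: 24.58
eef_pos: [556.1, 218.5, 173.7]
tcp_rot: [-3.137, 0.004, 2.936]
ft_force: [-2.0, -2.0, 5.4]
opening: 0.582
grip_force: 30.0
```

Contact with the pad. I'll release and back off straight up, then sideways for a clear view.

>>> jog_arm:
  motion:
    - [0,0,0,0,0,0,75]
    - [0,0,0,0,0,0,80]
    - [0,0,0,0,0,0,85]
    - [0,0,0,0,0,0,95]
    - [0,0,0,0,0,0,95]
    - [0,0,0,0,0,0,95]
    - [0,0,0,0,0,0,95]
    - [0,0,0,0,0,0,95]

```text
t: 25.58
eef_pos: [556.1, 218.5, 173.0]
tcp_rot: [-3.137, 0.003, 2.936]
ft_force: [-0.4, 0.5, 0.9]
opening: 1.001
grip_force: 0.0
```

>>> jog_arm:
  motion:
    - [0,0,0,0,0,-20,95]
    - [0,0,0,0,0,-40,95]
    - [0,0,0,0,0,-50,95]
    - [0,0,0,0,0,-50,95]
    - [0,0,0,40,0,0,95]
    - [0,0,0,40,0,0,95]
    - [0,0,0,0,0,0,95]

```text
t: 26.45
eef_pos: [475.5, 236.1, 333.3]
tcp_rot: [-3.137, 0.004, 2.938]
ft_force: [0.5, 0.3, 1.1]
opening: 0.998
grip_force: 0.0
```

```bash
python3 -c "
from h import *
go([556,218,300])
c=env.read_camera('top');P=cloud(c);X,Y,Z=P[...,0],P[...,1],P[...,2]
m=(X>500)&(X<592)&(Y>170)&(Y<270)&(Z>128)&(Z<150)
q=P[m];print(m.sum(),np.median(q,0),q[:,2].std(),cv2.minEnclosingCircle(q[:,:2].astype(np.float32)) if m.any() else 0)
a=cv2.resize(c['color'][200:290,200:320,::-1],(640,480));
s=env.read_camera('wrist');cv2.imwrite('pics/f.png',s['color'][...,::-1]);cv2.imwrite('pics/ft.png',a)
"
```

```text
t 26.45 now [475.5, 236.1, 333.3] [-179.8, 0.2, 168.3] J [0.34, 0.31, 1.73, -0.01, 1.09, -1.03] op 94.8
shift now [-82.4, -1.3, 33.6] after [-82.4, -1.3, 33.6] turn [0.0, 0.0, 0.0]
312 [552.12336856 214.590602   138.74216168] 3.2690914104894784 ((551.42333984375, 214.97109985351562), 28.528841018676758)
```

View pics/ft.png

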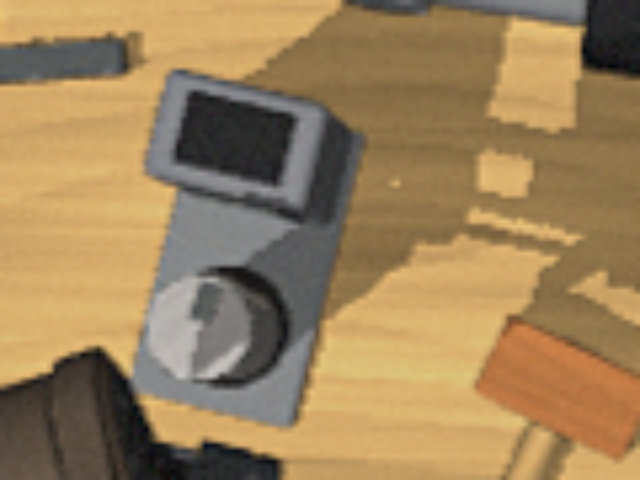

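View pics/f.png

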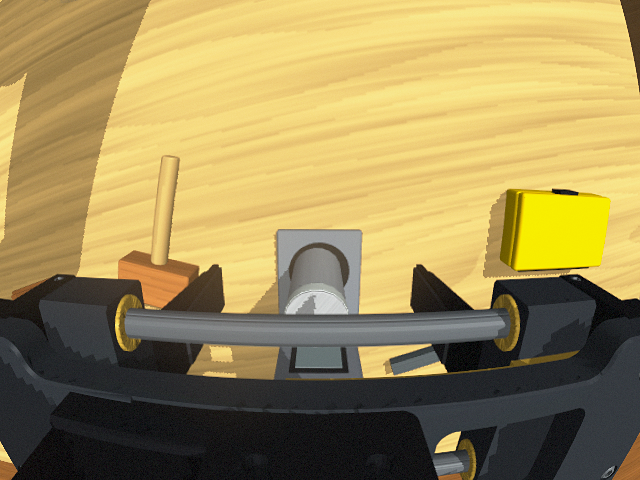

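The top crop shows the tin's lid at (205,325) over the pad, with its tab at (208,295) pointing towards the reader block. The same camera puts the tin about 4 mm from the pad centre with its lid top at 139 mm, so it stands upright. The mallet is clear of the reader, so I'll hand in.

```bash
python3 -c "
from h import *
print(env.job_done())"
```

```text
the job is handed in; nothing more can be done
None
```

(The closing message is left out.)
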